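# Set out the fret-dressing kit

## Task

Set out the fret-dressing kit: put the wooden sanding block flat on the bench midway between the black slotted case and the wooden neck rest, parallel with the case, then centre the flat round tin on top of the block. Squeeze the open two-bar angle rule fully shut and lay it flat in the recess of the case. Stand the small amber jar upright just behind the case (the side away from the robot), in line with the case's length and a finger or two (20 to 40 mm) clear of it, and leave the white glue bottle standing where it is.

Things in the scene. Friction and masses are not known exactly. Their poses are not given: they have to be found in the camera images.
- case: Fixed low black tray, 148 (x) x 50 (y) x 12 mm high. Recess 138 x 40 mm, floor 4 mm above the bench; walls 5 mm thick, both long ones missing over the middle 70 mm so fingers can pass. Origin: centre of underside. x: along its length, away from the robot (yaw within 12 degrees); z up. Left or right of the neck rest, about 205 mm between centres.
- rest: Fixed neck rest: dark wooden block 100 mm (its x) x 36 mm (its y) with a cork-lined notch across its top, 52 mm high. Origin: centre of its underside, on the bench. x lies along its length, roughly parallel with the case.
- block: Loose sanding block of brown wood with a dark 3 mm sole, 100 mm (its x) x 42 mm (its y) x 28 mm high, about 0.15 kg, lying on its sole. Origin: centre of its underside; z up. Its top is 28 mm above the origin. Grip it across its 42 mm width.
- tin: Loose flat round metal tin, 41 mm in diameter, 20 mm high, about 0.06 kg. Origin: centre of its underside; z up.
- jar: Loose small amber glass jar with a black cap, 40 mm in diameter, 55 mm high, about 0.1 kg, upright. Origin: centre of its underside; z up.
- rule: Loose folding angle rule lying flat: two aluminium bars, each 124x14x14 mm, pivoted under a black disc at one end; 0.13 kg. Pose of the first bar: x from pivot to free end, z up. Origin: underside, middle of the SHUT rule (124x30x14). First bar: y -15 to -1 mm; pivot at x -51, y 0 mm; second bar, shut: y 1 to 15 mm. Squeezing both bars from outside at mid-length shuts it; lift by the same grip.
- rule_leaf (a joint): Opening of the angle rule, rad: 0 = shut, bars side by side; it starts at 0.25 to 0.42 (up to 55 mm over both bars at mid-length). Positive = second bar turned about the vertical pivot towards the rule's +y. Slight friction (0.02 N m) keeps it where it is left.
- glue: Bystander, to be left alone: white plastic glue bottle with an orange cap, 52 mm in diameter, 110 mm high, standing towards the far edge of the bench. Origin: centre of its underside.
There are look-alikes about, which are no part of the job. Leave any blue look-alike of the rest alone.

How it is judged:
At the end, for the whole second after the job is handed in: Block flat midway between case and rest (15 mm), parallel (0.2 rad); tin flat on it, centred to 13 mm; rule shut (0.08 rad), flat in the recess; jar upright behind the case, centre 96-155 mm from the case's along its x, 18 mm across; glue within 30 mm of its start; all released, at rest (horizontal distance between block and case below 0.123 m and horizontal distance between block and rest below 0.123 m and x of block in the frame of case between -0.022 and 0.022 m and angle between the x axis of block and the x axis of case, either way round below 0.2 rad and height (world z) of each of block, jar below 0.004 m and angle between each of block, tin, jar's own z axis and vertical below 0.08 rad and horizontal distance between tin and block below 0.013 m and z of tin in the frame of block between 0.026 and 0.031 m and value of joint rule_leaf below 0.08 rad and x of rule in the frame of case between -0.012 and 0.012 m and y of rule in the frame of case between -0.009 and 0.009 m and z of rule in the frame of case between 0.001 and 0.007 m and angle between rule's own z axis and vertical below 0.06 rad and angle between the x axis of rule and the x axis of case, either way round below 0.12 rad and x of jar in the frame of case between 0.096 and 0.155 m and y of jar in the frame of case between -0.018 and 0.018 m and distance of glue from where it was at the start of the episode below 0.03 m and angle between glue's own z axis and vertical below 0.3 rad and linear speed of each of block, tin, jar, rule below 0.02 m/s); the robot touches nothing.
It fails at once if the glue bottle is knocked over or shifted (distance of glue from where it was at the start of the episode above 0.03 m or angle between glue's own z axis and vertical above 0.3 rad).
It also fails if it takes over 128 s, if anything falls off the work surface, if the arm or the gripper's body presses on something with over 40 N, if the wrist force passes 120 N, or if a joint passes its speed limit or range.

## Robot

A 6-joint arm with a two-finger parallel gripper is mounted at the origin on the work surface. World frame = base frame: x ahead of the robot, y to its left, z up, the work surface at z = 0. Lengths are in m, angles in rad, forces in N, time in s.
With the tool pointing down it reaches from about 0.3 to 0.95 m from the base axis. Payload 3.1 kg.
Tool frame: the origin (TCP) lies on the centre line of the jaws, within the pads' length; the fingertips stand 22 mm ahead of it and the grasp point (between the pads) lies 3 mm ahead of it; z points along the fingers, y is the direction in which the jaws open and shut (so a half turn about z gives the same grasp; the last joint's range is limited). The gripper opens to 85 mm and grips with 20 to 120 N. Pads are 22 mm wide; open, the fingers measure 114 mm over their backs; the gripper's body (76 mm by 85 mm) begins 54 mm behind the grasp point. The pads swing forward as they close: fully open they stand 13 mm farther back than shut.
Start: joints at [1.192, 0.308, 1.634, -0, 1.2, -0.07], TCP at [0.19, 0.595, 0.253] pointing down, gripper open.
Joint ranges: [-3.06, 3.06], [-0.79, 1.96], [0.05, 2.63], [-1.19, 4.34], [0.05, 2.64], [-2.94, 2.94]. Speed limits (rad/s): [2.79, 2.79, 3.14, 3.14, 3.14, 3.14].

## Interface

Orientations are given as a 3x3 rotation matrix whose columns are the frame's x, y, z axes.
In Python, from bench import env, snapshot, camera_info, trace, pinpoint gives the robot as it stands. The module is installed in compiled form; this text tells all that it offers.
- The arm moves only by the tool jog_arm, never from a script. Its argument "series" is a list of rows, each an object with "dp": the shift along the tool's x, y, z in units of 600 mm (1.0 is 600 mm), a list of three; "twist": the turn, a rotation vector about the tool's x, y, z in units of 180 degrees (1.0 is 180 degrees), a list of three; "grip": the opening, from -1 (shut) to 1 (fully open), so that 0 is half open. A call has exactly 10 rows; each row is the pose to reach, as a shift and turn from the pose commanded when the call began, along the tool's axes at that moment, turning the shorter way round; what a row does not reach only later rows make up. A row lasts 1/8 s, in which the tool goes at most 62.5 mm and 10.7 degrees, less where a joint would pass 70% of its speed; a pose out of reach is approached as far as the arm can. A call with a number of a shift or a turn outside -1 to 1 is refused whole. A call with a gripper value outside its range is refused whole. The fingers move at their own pace and stop on an object; "force" is the grip in N (left out, the last holds). Time passes only in rows, so rows that repeat a pose let the fingers close, or fill a call up. It gives the time, the measured TCP pose, the force and the opening at its end, in the units of the state.
- env.sense(): the state, without advancing time (a new reading comes with each control period).
- snapshot(name): name is "scene" or "top"; returns the picture (420x560x3 uint8, red, green, blue); there is no depth.
- camera_info(name): a dict with "vertical_fov" (degrees; the focal length in pixels is half the picture's height over the tangent of half this angle, whatever the lens; pixels are square), "cx", "cy" (the principal point, pixels), "k1" (the pictures are not rectified: a ray, as slopes to the right and down, at radius r is drawn at 1 + k1 r^2 times it, then the intrinsics apply), "rvec" (rotation vector, rad) and "tvec" (3), from world to camera coordinates, as OpenCV has them. Camera axes: x right, y down, z forward; pixel columns grow to the right and rows downward; lengths in m; the calibration is good to about 2 mm. A picture is of the moment at which its call begins. camera_info takes no time and is no camera call.
- env.sign_off(): hands the job in, once; it reports no verdict.
Trained networks look in the newest picture that a camera, given by its name, has taken for a name from the list of things; names that differ only in an ending like _2 or _b are one class to them, and where a whole thing is asked for, a point or a joint stands for the part that bears it (a point fixed in the world has none). Each returns a list of dicts, best first, with "p" (0 to 1); they miss things now and then, are a little off and sometimes report something else, mostly with a low value. They report only what shows in the picture. A call takes as long as a camera call. They do not tell look-alikes from the thing itself.
- trace(camera, target): "region" (420x560 bool, what is visible of it).
- pinpoint(camera, target): "at" ([x, y, z] in m, in world coordinates, good to about 4 mm: a listed point, or the origin of a listed thing).
The state is a dict: "time_s": time; "joint_pos": joint angles; "qd": joint speeds; "effort": joint torques, N m; "tool_pos": TCP position; "ee_rot": TCP orientation; "force": force on the tool from outside, world axes, zero at the start; "wrist_torque": the same for the moment, N m; "width": opening from 0.0 (shut) to 1.0 (fully open).
Only numpy, scipy, OpenCV 4.12 (cv2) and the standard library are available. Lean on these libraries where they do the work, as an engineer would, in place of code of your own. Each camera call takes 0.05 s, during which the arm holds its last target.

## Working session

There is one attempt and no reset: what is moved stays moved. The work goes in short steps, Python scripts to look and compute and a tool call to move; the robot and the scene stay as the last step left them, time stands still between calls to the robot, and variables do not carry over. Pictures are saved under pics/ and viewed, and the job is handed in when it is done.

Besides the shell and the picture viewer there is one more tool, called after ">>>" in YAML: its name, and indented under it one key for each argument. jog_arm: Moves the arm, as the interface text tells. Shifts and turns lie within -1 to 1; 1 stands for 600 mm of shift or 180 degrees of turn. Its arguments: {"type":"object","properties":{"series":{"type":"array","items":{"type":"object","properties":{"dp":{"type":"array","items":{"type":"number","minimum":-1,"maximum":1}},"twist":{"type":"array","items":{"type":"number","minimum":-1,"maximum":1}},"grip":{"type":"number"}}}},"force":{"type":"number"}},"required":["series"]}

```bash
mkdir -p pics && ls && python3 - <<'E'
from bench import env, snapshot, camera_info
import cv2
for n in ("scene","top"):
    im=snapshot(n); cv2.imwrite(f"pics/{n}0.png",im[:,:,::-1]); print(n,camera_info(n))
print(env.sense())
E
```

```text
pics
scene {'vertical_fov': 55.76281075213139, 'cx': 272.9861445243933, 'cy': 206.62306695077308, 'k1': -0.11419452884067634, 'rvec': array([ 1.52542888,  1.86201496, -0.94970243]), 'tvec': array([ 0.1176108 , -0.31295768,  1.59272437])}
top {'vertical_fov': 54.152374504055, 'cx': 280.00912382301505, 'cy': 206.50351062057698, 'k1': 0.031013576772967687, 'rvec': array([ 2.15377295, -2.18291347,  0.12854124]), 'tvec': array([-7.02828908e-04,  5.82398185e-01,  9.64993683e-01])}
{'time_s': 0.1, 'joint_pos': array([ 1.19228764e+00,  3.08949667e-01,  1.63504943e+00,  3.89447339e-05,
        1.19969404e+00, -6.96888674e-02]), 'qd': array([-2.80939085e-04, -1.00650360e-03, -3.61260774e-03,  3.04422530e-05,
       -9.12698150e-04,  9.92727422e-04]), 'effort': array([-5.08972298e-04, -4.16401362e+01, -2.77645469e+01, -7.98225597e-05,
        3.98320568e-03,  5.98573564e-06]), 'tool_pos': array([0.1897114 , 0.59478441, 0.25214678]), 'ee_rot': array([[-9.52688553e-01,  3.03947143e-01, -8.09929724e-04],
       [ 3.03948167e-01,  9.52686598e-01, -1.93839916e-03],
       [ 1.82438309e-04, -2.09286734e-03, -9.99997793e-01]]), 'force': array([-0.58366657, -0.53563335, -0.64683791]), 'wrist_torque': array([-0.00468628,  0.06421921, -0.04021294]), 'width': 1.0004214284402486}
```

View pics/scene0.png

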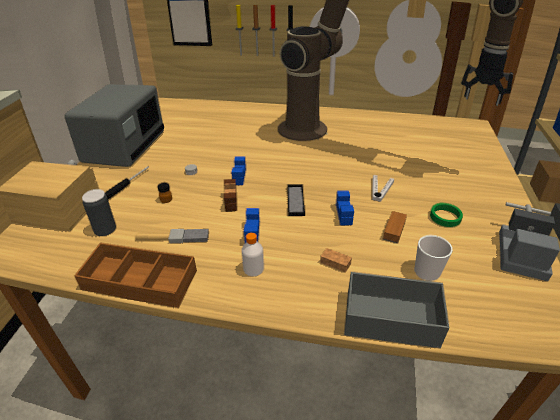

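View pics/top0.png

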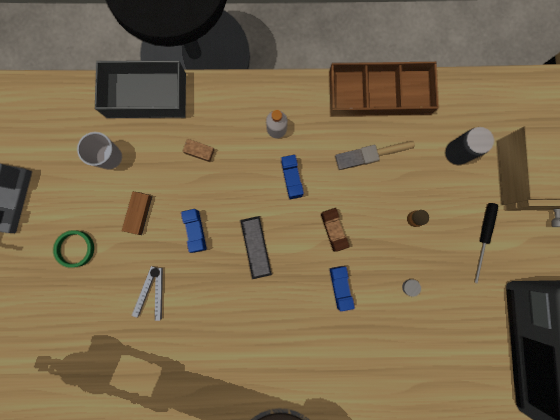

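The scene view shows the glue at (252,258). In the top view:
- Case at (256,247).
- Brown rest at (336,229), with blue look-alikes at (195,230), (292,177) and (342,288).
- Block candidates at (137,213) (brown wood, about 42 px long) and (198,150) (a small cork one).
- Rule at (150,292), tin at (412,288), jar at (418,218) and glue at (277,124).

```bash
cat > h.py <<'E'
from bench import env, snapshot, camera_info, trace, pinpoint
import cv2, numpy as np
H,W=420,560
def cam(n):
    c=camera_info(n); f=H/2/np.tan(np.radians(c['vertical_fov'])/2)
    K=np.array([[f,0,c['cx']],[0,f,c['cy']],[0,0,1.]]); d=np.array([c['k1'],0,0,0,0.])
    R=cv2.Rodrigues(np.array(c['rvec']))[0]; return K,d,R,np.array(c['tvec'])
def back(n,uv,z):
    K,d,R,t=cam(n); uv=np.asarray(uv,float).reshape(-1,1,2)
    p=cv2.undistortPoints(uv,K,d).reshape(-1,2); r=np.c_[p,np.ones(len(p))]@R
    C=-R.T@t; z=np.broadcast_to(z,len(p)); return C+r*((z-C[2])/r[:,2])[:,None]
def proj(n,P):
    K,d,R,t=cam(n); return cv2.projectPoints(np.asarray(P,float).reshape(-1,3),cv2.Rodrigues(R)[0],t,K,d)[0].reshape(-1,2)
def crop(n,im,c,w,s,name):
    u,v=map(int,c); a=im[max(0,v-w):v+w,max(0,u-w):u+w,::-1]
    cv2.imwrite(name,cv2.resize(a,None,fx=s,fy=s,interpolation=cv2.INTER_CUBIC))
E
python3 - <<'E'
from h import *
ims={n:snapshot(n) for n in("top","scene")}
zc=dict(case=.012,rest=.05,block=.028,tin=.02,jar=.055,rule=.014,glue=.11)
for t in zc:
    for n in("top","scene"):
        r=pinpoint(n,t); print(t,n,[(np.round(q['at'],3).tolist(),round(q['p'],2)) for q in r[:4]])
    for q in trace("top",t)[:3]:
        m=q['region'].astype(np.uint8)
        cs=max(cv2.findContours(m,0,2)[0],key=cv2.contourArea)
        w=back("top",cs.reshape(-1,2).astype(float),zc[t])[:,:2]
        (c,s,a)=cv2.minAreaRect((w*1000).astype(np.float32))
        mm=np.argwhere(m).mean(0)[::-1]
        print('   tr',round(q['p'],2),mm.round(),np.round(c,0),np.round(s,0),round(a,1))
im=ims['top']
cells=[]
for c in[(137,213),(198,150),(150,292),(256,247),(336,229),(412,288),(418,218)]:
    u,v=c;cells.append(cv2.resize(im[v-36:v+36,u-36:u+36,::-1],(190,190),interpolation=cv2.INTER_CUBIC))
cells.append(cells[0]*0)
cv2.imwrite("pics/c1.png",np.vstack([np.hstack(cells[:4]),np.hstack(cells[4:])]))
E
```

```text
case top [([0.485, 0.054, -0.001], 0.95)]
case scene [([0.491, 0.051, 0.001], 0.67)]
   tr 0.83 [255. 247.] [486.  53.] [148.  53.] 11.4
rest top [([0.654, -0.036, -0.001], 0.83), ([0.522, -0.137, -0.0], 0.7), ([0.388, -0.152, -0.003], 0.69), ([0.529, 0.197, 0.001], 0.68)]
rest scene [([0.529, 0.202, -0.004], 0.89), ([0.656, -0.036, -0.002], 0.68), ([0.389, -0.154, 0.001], 0.63)]
   tr 0.89 [292. 177.] [652. -38.] [102.  37.] 12.2
   tr 0.75 [335. 230.] [ 523. -138.] [99. 41.] 17.0
   tr 0.73 [342. 288.] [ 388. -150.] [101.  41.] 9.5
block top [([0.572, 0.341, -0.004], 0.84)]
block scene [([0.575, 0.344, 0.004], 0.62)]
   tr 0.87 [137. 213.] [572. 337.] [51. 96.] 75.7
tin top [([0.387, -0.326, 0.002], 0.67)]
tin scene [([0.384, -0.322, 0.002], 0.52)]
jar top [([0.553, -0.341, 0.001], 0.65)]
jar scene [([0.555, -0.343, -0.001], 0.49)]
   tr 0.87 [418. 218.] [ 549. -333.] [50. 36.] 89.3
rule top [([0.383, 0.311, 0.002], 0.56)]
rule scene [([0.382, 0.315, -0.001], 0.7)]
   tr 0.71 [151. 292.] [380. 312.] [ 67. 127.] 89.6
glue top [([0.786, -0.002, 0.0], 0.98)]
glue scene [([0.784, 0.0, -0.001], 0.67)]
   tr 0.81 [276. 123.] [765.  -1.] [46. 63.] 89.4
```

View pics/c1.png

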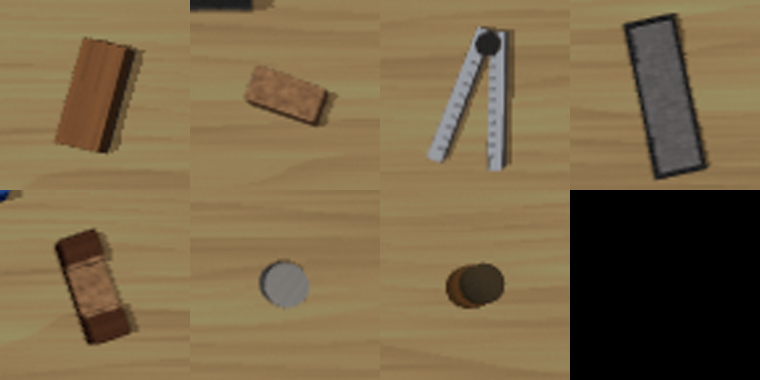

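Block is the brown one at (137,213), not the small cork offcut. The rest is the brown one with the cork notch at (336,229). The rule's pivot is at its far end, and its first bar is the left one. Next I fit precise poses.

```bash
cat >> h.py <<'E'
from scipy.optimize import minimize
def box(l,w,h,z0=0):
    return np.array([[x,y,z] for x in(-l/2,l/2) for y in(-w/2,w/2) for z in(z0,z0+h)])
def cyl(r,h,z0=0):
    a=np.linspace(0,2*np.pi,40)[:-1]; return np.array([[r*np.cos(b),r*np.sin(b),z] for z in(z0,z0+h) for b in a])
def place(P,x,y,a):
    c,s=np.cos(a),np.sin(a); Q=P.copy(); Q[:,0]=x+c*P[:,0]-s*P[:,1]; Q[:,1]=y+s*P[:,0]+c*P[:,1]; return Q
def sil(n,parts):
    m=np.zeros((H*4,W*4),np.uint8)
    for P in parts:
        cv2.fillConvexPoly(m,cv2.convexHull(np.round((proj(n,P)+.5)*4-.5).astype(np.int32)),1)
    return cv2.resize(m.astype(np.float32),(W,H),interpolation=cv2.INTER_AREA)
def fit(masks,model,x0,steps):
    def cost(p):
        c=0
        for n,m in masks.items():
            s=sil(n,model(p)); c+=1-np.minimum(s,m).sum()/np.maximum(s,m).sum()
        return c
    x0=np.array(x0,float); S=np.vstack([x0]+[x0+np.eye(len(x0))[i]*steps[i] for i in range(len(x0))])
    r=minimize(cost,x0,method='Nelder-Mead',options=dict(initial_simplex=S,maxiter=250,xatol=1e-4,fatol=1e-4)); return r.x,r.fun/len(masks)
def mask_at(n,t,P):
    uv=proj(n,P)[0]
    for q in trace(n,t):
        ys,xs=np.nonzero(q['region'])
        if np.hypot(xs.mean()-uv[0],ys.mean()-uv[1])<15: return q['region'].astype(np.float32)
def rule(p):
    # x,y,a of first bar frame, opening o
    x,y,a,o=p
    b1=place(box(.124,.014,.014),0,-.008,0); b2=place(box(.124,.014,.014),0,.008,0)
    b2[:,0]+=.051; b2=place(b2,0,0,o); b2[:,0]-=.051
    d=place(cyl(.01,.004,.012),-.051,0,0)
    return [place(b,x,y,a) for b in(b1,b2,d)]
E
cat > fit.py <<'E'
from h import *
snapshot("top");snapshot("scene")
objs=dict(case=(box(.148,.05,.012),.486,.053,.2),rest=(box(.1,.036,.052),.523,-.137,.25),block=(box(.1,.042,.028),.572,.34,-.25),
 tin=(cyl(.0205,.02),.386,-.324,0),jar=(cyl(.02,.055),.554,-.342,0))
for t,(P,x,y,a) in objs.items():
    for cams in(("top",),("scene",)):
        ms={n:mask_at(n,t,[x,y,.01]) for n in cams}; ms={k:v for k,v in ms.items() if v is not None}
        if not ms: print(t,cams,'no mask');continue
        rot=t not in("tin","jar")
        r=fit(ms,(lambda p:[place(P,*p)]) if rot else (lambda p:[place(P,p[0],p[1],0)]),[x,y,a][:3 if rot else 2],[.01,.01,.1][:3 if rot else 2])
        print(t,cams,r[0].round(4),round(r[1],3))
for n in("top","scene"):
    m=mask_at(n,"rule",[.383,.312,.01])
    if m is None: print("no rule");continue
    r=fit({n:m},rule,[.383,.32,np.pi-.3,.33],[.01,.01,.1,.1]); print("rule",n,r[0].round(4),round(r[1],3))
E
python3 fit.py
```

```text
case ('top',) [0.4873 0.0536 0.1942] 0.056
case ('scene',) [0.4874 0.0506 0.1736] 0.044
rest ('top',) [ 0.5259 -0.1388  0.3293] 0.139
rest ('scene',) [ 0.5278 -0.1399  0.3378] 0.141
block ('top',) [ 0.5734  0.3424 -0.2451] 0.046
block ('scene',) [ 0.5767  0.3425 -0.2525] 0.044
tin ('top',) [ 0.3846 -0.323 ] 0.064
tin ('scene',) no mask
jar ('top',) [ 0.5522 -0.3402] 0.177
jar ('scene',) [ 0.5487 -0.3436] 0.247
rule top [0.3809 0.3144 2.7926 0.3652] 0.111
rule scene [0.3838 0.3131 2.8248 0.3202] 0.158
```

```bash
cat > plan.py <<'E'
# plan.py: ledger of commanded pose. usage: plan.py x y z jawdeg ; commit.py writes
import sys,json,numpy as np,os
L='cmd.json'
c=json.load(open(L)) if os.path.exists(L) else [0.19,0.595,0.253,72.3]
def delta(c,t):
    th=np.radians(c[3]); d=np.subtract(t[:2],c[:2])
    X=np.array([-np.sin(th),np.cos(th)]);Y=np.array([np.cos(th),np.sin(th)])
    dt=(t[3]-c[3]+90)%180-90
    return [d@X/.6,d@Y/.6,-(t[2]-c[2])/.6],-dt/180
def apply(c,dp,tw):
    th=np.radians(c[3]); X=np.array([-np.sin(th),np.cos(th)]);Y=np.array([np.cos(th),np.sin(th)])
    p=np.array(c[:2])+.6*(dp[0]*X+dp[1]*Y); return [p[0],p[1],c[2]-.6*dp[2],c[3]-180*tw]
if __name__=="__main__":
    a=[float(v) for v in sys.argv[2:]]
    if sys.argv[1]=='p':   # successive waypoints, all relative to the current command
        for i in range(0,len(a),4):
            dp,tw=delta(c,a[i:i+4]); print([round(float(v),4) for v in dp],round(tw,4))
    elif sys.argv[1]=='c':
        c=apply(c,a[:3],a[3]); json.dump([float(v) for v in c],open(L,'w')); print(np.round(c,4))
        from bench import env
        s=env.sense(); th=np.degrees(np.arctan2(s['ee_rot'][1,1],s['ee_rot'][0,1]))
        print(s['time_s'],s['tool_pos'].round(4),round(th,2),'F',s['force'].round(1),'w',round(s['width'],3),'q',s['joint_pos'].round(2))
E
python3 plan.py p 0.575 0.3425 0.15 75.8  0.575 0.3425 0.03 75.8
```

```text
[-0.7392, -0.2058, 0.1717] -0.0194
[-0.7392, -0.2058, 0.3717] -0.0194
```

>>> jog_arm:
  series:
    - {"dp":[-0.739,-0.206,0.172],"twist":[0,0,-0.0195],"grip":1}
    - {"dp":[-0.739,-0.206,0.172],"twist":[0,0,-0.0195],"grip":1}
    - {"dp":[-0.739,-0.206,0.172],"twist":[0,0,-0.0195],"grip":1}
    - {"dp":[-0.739,-0.206,0.172],"twist":[0,0,-0.0195],"grip":1}
    - {"dp":[-0.739,-0.206,0.172],"twist":[0,0,-0.0195],"grip":1}
    - {"dp":[-0.739,-0.206,0.172],"twist":[0,0,-0.0195],"grip":1}
    - {"dp":[-0.739,-0.206,0.172],"twist":[0,0,-0.0195],"grip":1}
    - {"dp":[-0.739,-0.206,0.172],"twist":[0,0,-0.0195],"grip":1}
    - {"dp":[-0.739,-0.206,0.172],"twist":[0,0,-0.0195],"grip":1}
    - {"dp":[-0.739,-0.206,0.172],"twist":[0,0,-0.0195],"grip":1}
  force: 40

```text
time_s: 3.2
tool_pos: [0.5743, 0.3432, 0.15]
ee_rot: [[-0.969, 0.245, -0.001], [0.245, 0.969, 0.0], [0.001, 0.0, -1.0]]
force: [-0.5, 0.3, 0.5]
width: 1.001
```

```bash
python3 plan.py c -0.739 -0.206 0.172 -0.0195; python3 plan.py p 0.575 0.3425 0.03 75.8
```

```text
[ 0.5748  0.3424  0.1498 75.81  ]
3.2 [0.5743 0.3432 0.15  ] 75.8 F [-0.5  0.3  0.5] w 1.001 q [ 0.47  0.5   1.6   0.    1.05 -0.85]
[-0.0002, 0.0002, 0.1997] 0.0001
```

>>> jog_arm:
  series:
    - {"dp":[0,0,0.06],"twist":[0,0,0],"grip":1}
    - {"dp":[0,0,0.12],"twist":[0,0,0],"grip":1}
    - {"dp":[0,0,0.16],"twist":[0,0,0],"grip":1}
    - {"dp":[0,0,0.19],"twist":[0,0,0],"grip":1}
    - {"dp":[0,0,0.2],"twist":[0,0,0],"grip":1}
    - {"dp":[0,0,0.2],"twist":[0,0,0],"grip":1}
    - {"dp":[0,0,0.2],"twist":[0,0,0],"grip":-0.3}
    - {"dp":[0,0,0.2],"twist":[0,0,0],"grip":-0.3}
    - {"dp":[0,0,0.2],"twist":[0,0,0],"grip":-0.3}
    - {"dp":[0,0,0.2],"twist":[0,0,0],"grip":-0.3}
  force: 40

```text
time_s: 4.45
tool_pos: [0.5757, 0.3432, 0.0312]
ee_rot: [[-0.97, 0.245, 0.002], [0.245, 0.97, 0.001], [-0.001, 0.001, -1.0]]
force: [-0.6, -0.6, 3.5]
width: 0.48
```

```bash
python3 plan.py c 0 0 0.2 0; python3 plan.py p  0.575 0.3425 0.14 75.8 0.507 -0.0435 0.14 100.6; python3 - <<'E'
from h import *
im=snapshot("scene"); crop("s",im,proj("scene",[.575,.3425,.04])[0],60,5,"pics/g1.png")
E
```

```text
[5.748e-01 3.424e-01 2.980e-02 7.581e+01]
4.45 [0.5757 0.3432 0.0312] 75.81 F [-0.6 -0.6  3.5] w 0.48 q [ 0.47  0.65  1.63 -0.    0.86 -0.85]
[-0.0002, 0.0002, -0.1837] 0.0001
[-0.0481, -0.6513, -0.1837] -0.1377
```

View pics/g1.png

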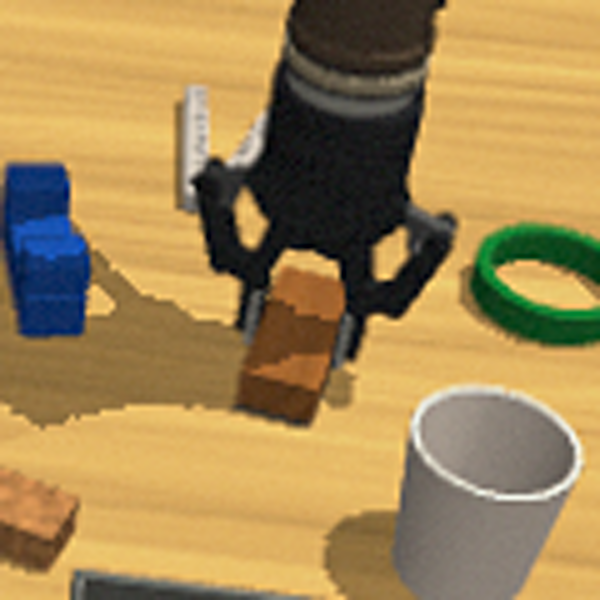

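The block is held between the pads; the opening of 0.48 is about 41 mm. Lifting and carrying it over.

>>> jog_arm:
  series:
    - {"dp":[0,0,-0.08],"twist":[0,0,0],"grip":-0.3}
    - {"dp":[0,0,-0.16],"twist":[0,0,0],"grip":-0.3}
    - {"dp":[-0.005,-0.08,-0.184],"twist":[0,0,-0.02],"grip":-0.3}
    - {"dp":[-0.048,-0.651,-0.184],"twist":[0,0,-0.138],"grip":-0.3}
    - {"dp":[-0.048,-0.651,-0.184],"twist":[0,0,-0.138],"grip":-0.3}
    - {"dp":[-0.048,-0.651,-0.184],"twist":[0,0,-0.138],"grip":-0.3}
    - {"dp":[-0.048,-0.651,-0.184],"twist":[0,0,-0.138],"grip":-0.3}
    - {"dp":[-0.048,-0.651,-0.184],"twist":[0,0,-0.138],"grip":-0.3}
    - {"dp":[-0.048,-0.651,-0.184],"twist":[0,0,-0.138],"grip":-0.3}
    - {"dp":[-0.048,-0.651,-0.184],"twist":[0,0,-0.138],"grip":-0.3}
  force: 40

```text
time_s: 5.75
tool_pos: [0.5058, -0.0448, 0.1398]
ee_rot: [[-0.984, -0.181, -0.002], [-0.181, 0.984, 0.0], [0.002, 0.0, -1.0]]
force: [0.3, 0.3, -1.3]
width: 0.482
```

```bash
python3 plan.py c -0.048 -0.651 -0.184 -0.138; python3 plan.py p  0.507 -0.0435 0.0315 100.6;
```

```text
[ 5.0700e-01 -4.3300e-02  1.4020e-01  1.0065e+02]
5.75 [ 0.5058 -0.0448  0.1398] 100.42 F [ 0.3  0.3 -1.3] w 0.482 q [-0.17  0.23  1.99 -0.    0.92 -1.93]
[0.0001, -0.0003, 0.1812] 0.0003
```

>>> jog_arm:
  series:
    - {"dp":[0,0,0.07],"twist":[0,0,0],"grip":-0.3}
    - {"dp":[0,0,0.12],"twist":[0,0,0],"grip":-0.3}
    - {"dp":[0,0,0.15],"twist":[0,0,0],"grip":-0.3}
    - {"dp":[0,0,0.17],"twist":[0,0,0],"grip":-0.3}
    - {"dp":[0,0,0.181],"twist":[0,0,0],"grip":-0.3}
    - {"dp":[0,0,0.182],"twist":[0,0,0],"grip":-0.3}
    - {"dp":[0,0,0.182],"twist":[0,0,0],"grip":-0.3}
    - {"dp":[0,0,0.182],"twist":[0,0,0],"grip":0.4}
    - {"dp":[0,0,0.182],"twist":[0,0,0],"grip":0.4}
    - {"dp":[0,0,0.182],"twist":[0,0,0],"grip":0.4}
  force: 40

```text
time_s: 7.0
tool_pos: [0.5074, -0.0429, 0.0316]
ee_rot: [[-0.983, -0.185, 0.001], [-0.185, 0.983, -0.0], [-0.001, -0.0, -1.0]]
force: [-0.4, 0.1, -0.6]
width: 0.701
```

```bash
python3 plan.py c 0 0 0.182 0; python3 plan.py p  0.507 -0.0435 0.15 100.6  0.3855 -0.323 0.12 60 0.3855 -0.323 0.03 60
```

```text
[ 5.0700e-01 -4.3300e-02  3.1000e-02  1.0065e+02]
7.0 [ 0.5074 -0.0429  0.0316] 100.65 F [-0.4  0.1 -0.6] w 0.701 q [-0.17  0.42  2.02 -0.    0.7  -1.93]
[0.0001, -0.0003, -0.1983] 0.0003
[0.2852, -0.4207, -0.1483] 0.2258
[0.2852, -0.4207, 0.0017] 0.2258
```

>>> jog_arm:
  series:
    - {"dp":[0,0,-0.1],"twist":[0,0,0],"grip":0.6}
    - {"dp":[0,0,-0.2],"twist":[0,0,0],"grip":1}
    - {"dp":[0.285,-0.42,-0.2],"twist":[0,0,0.226],"grip":1}
    - {"dp":[0.285,-0.42,-0.2],"twist":[0,0,0.226],"grip":1}
    - {"dp":[0.285,-0.42,-0.2],"twist":[0,0,0.226],"grip":1}
    - {"dp":[0.285,-0.42,-0.16],"twist":[0,0,0.226],"grip":1}
    - {"dp":[0.285,-0.42,-0.15],"twist":[0,0,0.226],"grip":1}
    - {"dp":[0.285,-0.42,-0.15],"twist":[0,0,0.226],"grip":1}
    - {"dp":[0.285,-0.42,-0.15],"twist":[0,0,0.226],"grip":1}
    - {"dp":[0.285,-0.42,-0.15],"twist":[0,0,0.226],"grip":1}
  force: 30

```text
time_s: 8.25
tool_pos: [0.3863, -0.321, 0.1216]
ee_rot: [[-0.867, 0.499, 0.0], [0.499, 0.867, 0.0], [-0.0, 0.0, -1.0]]
force: [-0.3, 0.1, -0.5]
width: 0.996
```

```bash
python3 plan.py c 0.285 -0.42 -0.15 0.226; python3 plan.py p 0.3855 -0.323 0.03 60;python3 - <<'E'
from h import *
im=snapshot("top"); snapshot("scene"); P=box(.1,.042,.028)
for n in("top","scene"):
    m=mask_at(n,"block",[.507,-.043,.01]); 
    if m is not None: print(n,fit({n:m},lambda p:[place(P,*p)],[.507,-.0435,.185],[.01,.01,.1]))
crop("",im,(300,240),80,4,"pics/b2.png")
E
```

```text
[ 0.3855 -0.3226  0.121  59.97  ]
8.25 [ 0.3863 -0.321   0.1216] 60.08 F [-0.3  0.1 -0.5] w 0.996 q [-0.78  0.25  2.02  0.    0.88 -1.83]
[-0.0003, -0.0006, 0.1517] -0.0002
top (array([ 0.50517806, -0.04370647,  0.19049501]), np.float64(0.05820411443710327))
scene (array([ 0.51059368, -0.04464387,  0.21880571]), np.float64(0.08179956674575806))
```

View pics/b2.png

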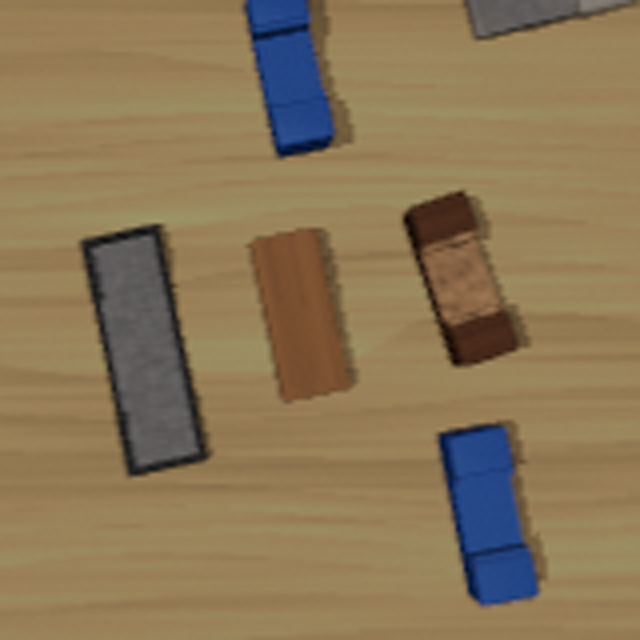

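The block sits parallel with the case, midway to the rest. Next, the tin.

>>> jog_arm:
  series:
    - {"dp":[0,0,0.07],"twist":[0,0,0],"grip":1}
    - {"dp":[0,0,0.12],"twist":[0,0,0],"grip":1}
    - {"dp":[0,0,0.15],"twist":[0,0,0],"grip":1}
    - {"dp":[0,0,0.157],"twist":[0,0,0],"grip":1}
    - {"dp":[0,0,0.157],"twist":[0,0,0],"grip":1}
    - {"dp":[0,0,0.157],"twist":[0,0,0],"grip":-0.3}
    - {"dp":[0,0,0.157],"twist":[0,0,0],"grip":-0.3}
    - {"dp":[0,0,0.157],"twist":[0,0,0],"grip":-0.3}
    - {"dp":[0,0,0.157],"twist":[0,0,0],"grip":-0.3}
    - {"dp":[0,0,0.157],"twist":[0,0,0],"grip":-0.3}
  force: 30

```text
time_s: 9.7
tool_pos: [0.3861, -0.3226, 0.028]
ee_rot: [[-0.866, 0.5, 0.001], [0.5, 0.866, -0.001], [-0.001, -0.0, -1.0]]
force: [-1.3, 0.3, 5.9]
width: 0.462
```

```bash
python3 plan.py c 0 0 0.157 0; python3 plan.py p 0.3855 -0.323 0.15 60 0.507 -0.043 0.15 100.6; python3 - <<'E'
from h import *
im=snapshot("scene"); crop("s",im,proj("scene",[.385,-.32,.03])[0],50,6,"pics/g2.png")
im=snapshot("top"); crop("s",im,proj("top",[.385,-.32,.03])[0],50,6,"pics/g2t.png")
E
```

```text
[ 3.855e-01 -3.226e-01  2.680e-02  5.997e+01]
9.7 [ 0.3861 -0.3226  0.028 ] 59.98 F [-1.3  0.3  5.9] w 0.462 q [-0.78  0.42  2.04 -0.    0.68 -1.83]
[-0.0003, -0.0006, -0.2053] -0.0002
[0.0579, 0.5047, -0.2053] -0.2257
```

View pics/g2.png

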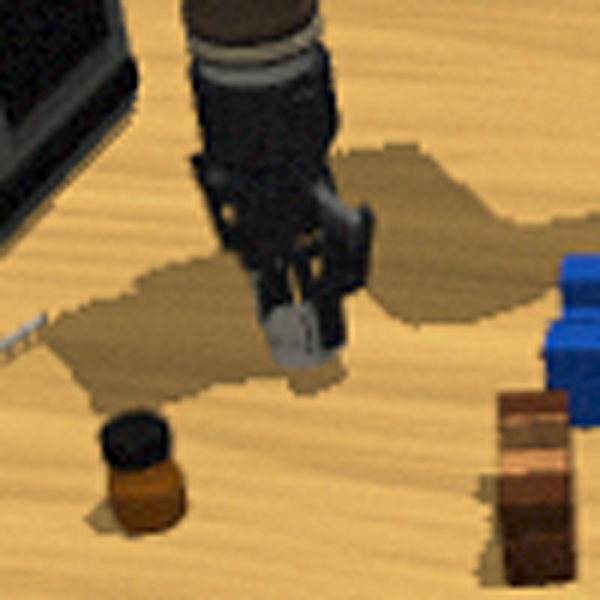

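View pics/g2t.png

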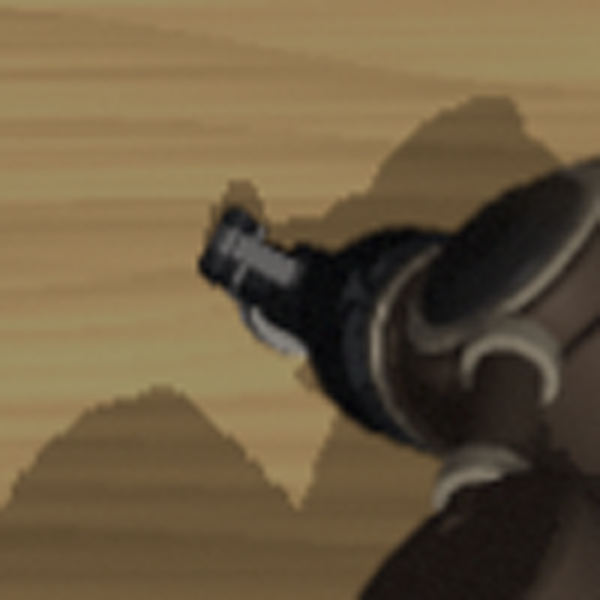

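The tin is held at about 39 mm. The 5.9 N upward force shows the tips brush the bench as they close, so I'll grip the rule higher. Carrying the tin to the block.

>>> jog_arm:
  series:
    - {"dp":[0,0,-0.1],"twist":[0,0,0],"grip":-0.3}
    - {"dp":[0,0,-0.19],"twist":[0,0,0],"grip":-0.3}
    - {"dp":[0.058,0.504,-0.205],"twist":[0,0,-0.226],"grip":-0.3}
    - {"dp":[0.058,0.504,-0.205],"twist":[0,0,-0.226],"grip":-0.3}
    - {"dp":[0.058,0.504,-0.205],"twist":[0,0,-0.226],"grip":-0.3}
    - {"dp":[0.058,0.504,-0.205],"twist":[0,0,-0.226],"grip":-0.3}
    - {"dp":[0.058,0.504,-0.205],"twist":[0,0,-0.226],"grip":-0.3}
    - {"dp":[0.058,0.504,-0.205],"twist":[0,0,-0.226],"grip":-0.3}
    - {"dp":[0.058,0.504,-0.205],"twist":[0,0,-0.226],"grip":-0.3}
    - {"dp":[0.058,0.504,-0.205],"twist":[0,0,-0.226],"grip":-0.3}
  force: 30

```text
time_s: 11.05
tool_pos: [0.5061, -0.044, 0.1498]
ee_rot: [[-0.983, -0.183, -0.001], [-0.183, 0.983, -0.0], [0.001, -0.0, -1.0]]
force: [-0.1, 0.1, -1.1]
width: 0.461
```

```bash
python3 plan.py c 0.058 0.504 -0.205 -0.226; python3 plan.py p 0.507 -0.043 0.056 100.6
```

```text
[ 5.0670e-01 -4.3300e-02  1.4980e-01  1.0065e+02]
11.05 [ 0.5061 -0.044   0.1498] 100.56 F [-0.1  0.1 -1.1] w 0.461 q [-0.17  0.22  1.99 -0.    0.94 -1.93]
[-0.0005, 0.0005, 0.1563] 0.0003
```

>>> jog_arm:
  series:
    - {"dp":[0,0,0.06],"twist":[0,0,0],"grip":-0.3}
    - {"dp":[0,0,0.1],"twist":[0,0,0],"grip":-0.3}
    - {"dp":[0,0,0.13],"twist":[0,0,0],"grip":-0.3}
    - {"dp":[0,0,0.145],"twist":[0,0,0],"grip":-0.3}
    - {"dp":[0,0,0.154],"twist":[0,0,0],"grip":-0.3}
    - {"dp":[0,0,0.156],"twist":[0,0,0],"grip":-0.3}
    - {"dp":[0,0,0.156],"twist":[0,0,0],"grip":-0.3}
    - {"dp":[0,0,0.156],"twist":[0,0,0],"grip":0.4}
    - {"dp":[0,0,0.156],"twist":[0,0,0],"grip":0.4}
    - {"dp":[0,0,0.156],"twist":[0,0,0],"grip":0.4}
  force: 30

```text
time_s: 12.3
tool_pos: [0.507, -0.0428, 0.0567]
ee_rot: [[-0.983, -0.185, 0.001], [-0.185, 0.983, -0.0], [-0.001, -0.0, -1.0]]
force: [-0.1, -0.1, -0.8]
width: 0.702
```

```bash
python3 plan.py c 0 0 0.156 0; python3 plan.py p 0.507 -0.043 0.16 100.6 0.38 0.3054 0.16 80.2
```

```text
[ 5.0670e-01 -4.3300e-02  5.6200e-02  1.0065e+02]
12.3 [ 0.507  -0.0428  0.0567] 100.66 F [-0.1 -0.1 -0.8] w 0.702 q [-0.17  0.37  2.02  0.    0.75 -1.93]
[-0.0005, 0.0005, -0.173] 0.0003
[0.1002, 0.6103, -0.173] 0.1136
```

>>> jog_arm:
  series:
    - {"dp":[0,0,-0.08],"twist":[0,0,0],"grip":0.6}
    - {"dp":[0,0,-0.173],"twist":[0,0,0],"grip":1}
    - {"dp":[0.1,0.61,-0.173],"twist":[0,0,0.1136],"grip":1}
    - {"dp":[0.1,0.61,-0.173],"twist":[0,0,0.1136],"grip":1}
    - {"dp":[0.1,0.61,-0.173],"twist":[0,0,0.1136],"grip":1}
    - {"dp":[0.1,0.61,-0.173],"twist":[0,0,0.1136],"grip":1}
    - {"dp":[0.1,0.61,-0.173],"twist":[0,0,0.1136],"grip":1}
    - {"dp":[0.1,0.61,-0.173],"twist":[0,0,0.1136],"grip":1}
    - {"dp":[0.1,0.61,-0.173],"twist":[0,0,0.1136],"grip":1}
    - {"dp":[0.1,0.61,-0.173],"twist":[0,0,0.1136],"grip":1}
  force: 30

```text
time_s: 13.55
tool_pos: [0.3798, 0.3058, 0.1602]
ee_rot: [[-0.986, 0.168, -0.0], [0.168, 0.986, -0.001], [-0.0, -0.001, -1.0]]
force: [-0.1, -1.1, -0.2]
width: 1.004
```

```bash
python3 plan.py c 0.1 0.61 -0.173 0.1136; python3 plan.py p 0.38 0.3054 0.034 80.2; python3 - <<'E'
from h import *
im=snapshot("top"); a=im[200:280,260:340,::-1]; cv2.imwrite("pics/b3.png",cv2.resize(a,None,fx=5,fy=5,interpolation=2))
s=snapshot("scene"); crop("",s,proj("scene",[.507,-.043,.03])[0],45,6,"pics/b3s.png")
for n in("top","scene"):
    print([ (q['at'],q['p']) for q in pinpoint(n,"tin")[:2]])
    m=mask_at(n,"tin",[.507,-.043,.04]); P=cyl(.0205,.02,.028)
    if m is not None: print(n,fit({n:m},lambda p:[place(P,p[0],p[1],0)],[.507,-.0435],[.01,.01]))
E
```

```text
[ 0.3801  0.3053  0.16   80.202 ]
13.55 [0.3798 0.3058 0.1602] 80.32 F [-0.1 -1.1 -0.2] w 1.004 q [ 0.59  0.16  2.03 -0.    0.95 -0.81]
[0.0002, 0.0002, 0.21] 0.0
[([0.51, -0.0465, 0.0278], 0.56)]
top (array([ 0.50408008, -0.04499902]), np.float64(0.22750508785247803))
[([0.5049, -0.0429, 0.0248], 0.72)]
scene (array([ 0.50803168, -0.04540132]), np.float64(0.13675856590270996))
```

View pics/b3.png

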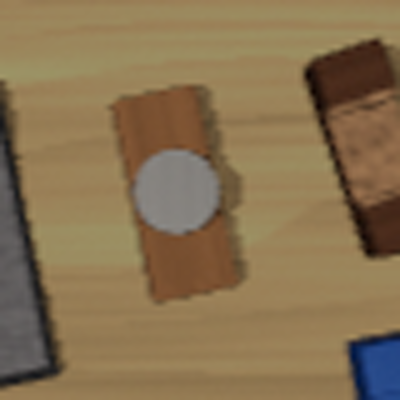

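View pics/b3s.png

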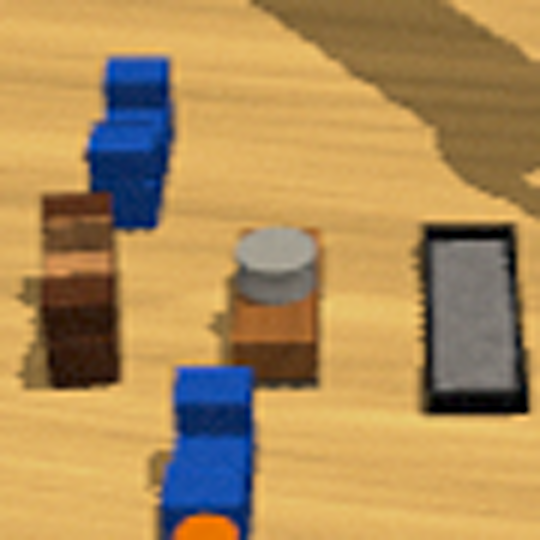

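The tin is centred on the block. Next, the rule: descend, then squeeze while rising slightly because the tips swing forward.

>>> jog_arm:
  series:
    - {"dp":[0,0,0.08],"twist":[0,0,0],"grip":1}
    - {"dp":[0,0,0.15],"twist":[0,0,0],"grip":1}
    - {"dp":[0,0,0.195],"twist":[0,0,0],"grip":1}
    - {"dp":[0,0,0.213],"twist":[0,0,0],"grip":1}
    - {"dp":[0,0,0.215],"twist":[0,0,0],"grip":0.7}
    - {"dp":[0,0,0.215],"twist":[0,0,0],"grip":0.4}
    - {"dp":[0,0,0.213],"twist":[0,0,0],"grip":0.2}
    - {"dp":[0,0,0.211],"twist":[0,0,0],"grip":0}
    - {"dp":[0,0,0.21],"twist":[0,0,0],"grip":-0.2}
    - {"dp":[0,0,0.21],"twist":[0,0,0],"grip":-0.5}
  force: 30

```text
time_s: 15.1
tool_pos: [0.3814, 0.3064, 0.0361]
ee_rot: [[-0.986, 0.17, 0.002], [0.17, 0.986, 0.001], [-0.002, 0.001, -1.0]]
force: [-1.7, -1.5, 11.5]
width: 0.254
```

>>> jog_arm:
  series:
    - {"dp":[0,0,0],"grip":-0.6}
    - {"dp":[0,0,0],"grip":-0.6}
    - {"dp":[0,0,0],"grip":-0.6}
    - {"dp":[0,0,0],"grip":-0.6}
    - {"dp":[0,0,0],"grip":-0.6}
    - {"dp":[0,0,0],"grip":-0.6}
    - {"dp":[0,0,0],"grip":-0.6}
    - {"dp":[0,0,0],"grip":-0.6}
    - {"dp":[0,0,0],"grip":-0.6}
    - {"dp":[0,0,0],"grip":-0.6}
  force: 50

```text
schema error: expected keys dp, twist, grip
```

```bash
python3 plan.py c 0 0 0.21 0; python3 plan.py p 0.38 0.3054 0.16 80.2; python3 - <<'E'
from h import *
im=snapshot("scene"); crop("s",im,proj("scene",[.385,.305,.02])[0],50,6,"pics/r1.png")
im=snapshot("top"); crop("s",im,proj("top",[.4,.305,.02])[0],50,6,"pics/r1t.png")
E
```

```text
[3.8010e-01 3.0530e-01 3.4000e-02 8.0202e+01]
15.1 [0.3814 0.3064 0.0361] 80.23 F [-1.7 -1.5 11.5] w 0.254 q [ 0.59  0.38  2.07 -0.    0.69 -0.81]
[0.0002, 0.0002, -0.21] 0.0
```

View pics/r1.png

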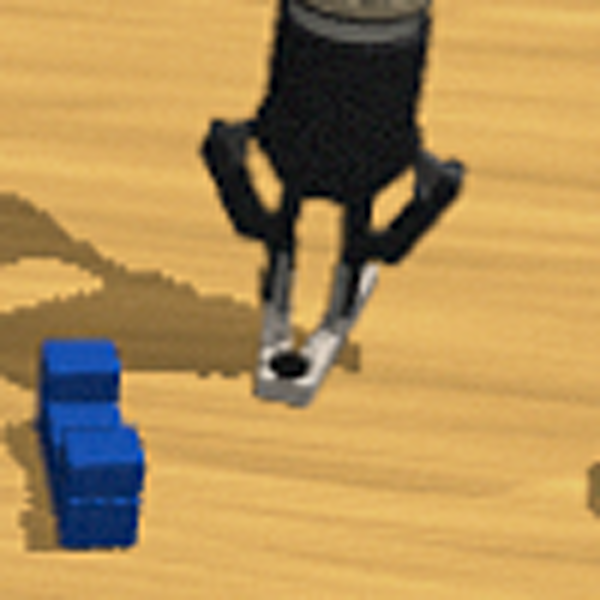

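View pics/r1t.png

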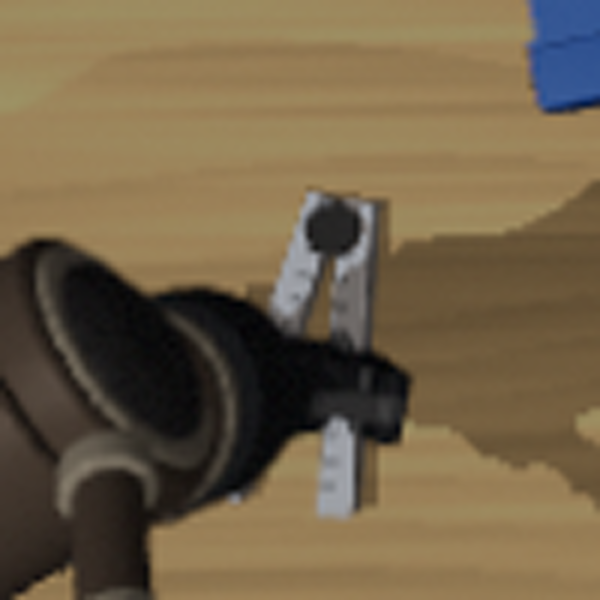

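The view shows the fingers on top of the bars at a 21.6 mm opening. The squeeze slipped over because I was too high: the 22 mm tip reach applies when shut, not open. I'll open, lift and re-measure.

>>> jog_arm:
  series:
    - {"dp":[0,0,-0.02],"twist":[0,0,0],"grip":-0.3}
    - {"dp":[0,0,-0.06],"twist":[0,0,0],"grip":1}
    - {"dp":[0,0,-0.15],"twist":[0,0,0],"grip":1}
    - {"dp":[0,0.1,-0.21],"twist":[0,0,0],"grip":1}
    - {"dp":[0,0.25,-0.21],"twist":[0,0,0],"grip":1}
    - {"dp":[0,0.25,-0.21],"twist":[0,0,0],"grip":1}
    - {"dp":[0,0.25,-0.21],"twist":[0,0,0],"grip":1}
    - {"dp":[0,0.25,-0.21],"twist":[0,0,0],"grip":1}
    - {"dp":[0,0.25,-0.21],"twist":[0,0,0],"grip":1}
    - {"dp":[0,0.25,-0.21],"twist":[0,0,0],"grip":1}
  force: 30

```text
time_s: 16.45
tool_pos: [0.4055, 0.4524, 0.1601]
ee_rot: [[-0.985, 0.171, -0.001], [0.171, 0.985, -0.001], [0.0, -0.001, -1.0]]
force: [-0.2, 0.7, 0.4]
width: 0.996
```

```bash
python3 plan.py c 0 0.25 -0.21 0; python3 - <<'E'
from h import *
im=snapshot("top"); s=snapshot("scene")
crop("s",im,proj("top",[.38,.305,.02])[0],40,7,"pics/r2t.png")
for n in("top","scene"):
    m=mask_at(n,"rule",[.383,.312,.01])
    if m is None: print("no rule");continue
    r=fit({n:m},rule,[.383,.32,np.pi-.3,.33],[.01,.01,.1,.1]); print("rule",n,r[0].round(4),round(r[1],3))
E
```

```text
[ 0.4056  0.4531  0.16   80.202 ]
16.45 [0.4055 0.4524 0.1601] 80.15 F [-0.2  0.7  0.4] w 0.996 q [ 0.77  0.38  1.75 -0.    1.02 -0.63]
rule top [0.3814 0.3127 2.8636 0.2509] 0.093
rule scene [0.3831 0.3111 2.8819 0.2116] 0.133
```

View pics/r2t.png

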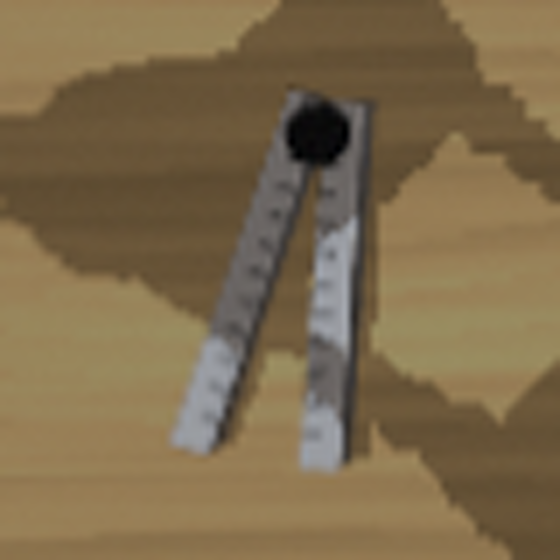

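```bash
python3 plan.py p 0.3808 0.3061 0.10 81.4 0.3808 0.3061 0.0225 81.4
```

```text
[-0.0009, -0.2484, 0.1] -0.0067
[-0.0009, -0.2484, 0.2292] -0.0067
```

>>> jog_arm:
  series:
    - {"dp":[-0.001,-0.248,0],"twist":[0,0,-0.007],"grip":1}
    - {"dp":[-0.001,-0.248,0],"twist":[0,0,-0.007],"grip":1}
    - {"dp":[-0.001,-0.248,0],"twist":[0,0,-0.007],"grip":1}
    - {"dp":[-0.001,-0.248,0.08],"twist":[0,0,-0.007],"grip":1}
    - {"dp":[-0.001,-0.248,0.15],"twist":[0,0,-0.007],"grip":1}
    - {"dp":[-0.001,-0.248,0.2],"twist":[0,0,-0.007],"grip":1}
    - {"dp":[-0.001,-0.248,0.225],"twist":[0,0,-0.007],"grip":1}
    - {"dp":[-0.001,-0.248,0.229],"twist":[0,0,-0.007],"grip":1}
    - {"dp":[-0.001,-0.248,0.229],"twist":[0,0,-0.007],"grip":0.8}
    - {"dp":[-0.001,-0.248,0.229],"twist":[0,0,-0.007],"grip":0.5}
  force: 30

```text
time_s: 17.9
tool_pos: [0.3819, 0.3076, 0.0241]
ee_rot: [[-0.989, 0.148, 0.002], [0.148, 0.989, 0.001], [-0.002, 0.002, -1.0]]
force: [0.4, -0.2, -0.5]
width: 0.75
```

>>> jog_arm:
  series:
    - {"dp":[0,0,0],"twist":[0,0,0],"grip":0.3}
    - {"dp":[0,0,0],"twist":[0,0,0],"grip":0.1}
    - {"dp":[0,0,0],"twist":[0,0,0],"grip":0}
    - {"dp":[0,0,0],"twist":[0,0,0],"grip":-0.1}
    - {"dp":[0,0,0],"twist":[0,0,0],"grip":-0.2}
    - {"dp":[0,0,0],"twist":[0,0,0],"grip":-0.3}
    - {"dp":[0,0,0],"twist":[0,0,0],"grip":-0.4}
    - {"dp":[0,0,0],"twist":[0,0,0],"grip":-0.4}
    - {"dp":[0,0,0],"twist":[0,0,0],"grip":-0.4}
    - {"dp":[0,0,0],"twist":[0,0,0],"grip":-0.4}
  force: 40

```text
time_s: 19.15
tool_pos: [0.3811, 0.3069, 0.0232]
ee_rot: [[-0.989, 0.148, 0.0], [0.148, 0.989, 0.0], [-0.0, 0.0, -1.0]]
force: [-1.0, -0.4, 5.2]
width: 0.331
```

```bash
python3 plan.py c -0.001 -0.248 0.229 -0.007;  python3 - <<'E'
from h import *
im=snapshot("scene"); crop("s",im,proj("scene",[.385,.305,.02])[0],50,6,"pics/r3.png")
im=snapshot("top"); crop("s",im,proj("top",[.4,.305,.02])[0],50,6,"pics/r3t.png")
E
```

```text
[3.8090e-01 3.0630e-01 2.2600e-02 8.1462e+01]
19.15 [0.3811 0.3069 0.0232] 81.47 F [-1.  -0.4  5.2] w 0.331 q [ 0.59  0.41  2.07 -0.    0.66 -0.83]
```

View pics/r3.png

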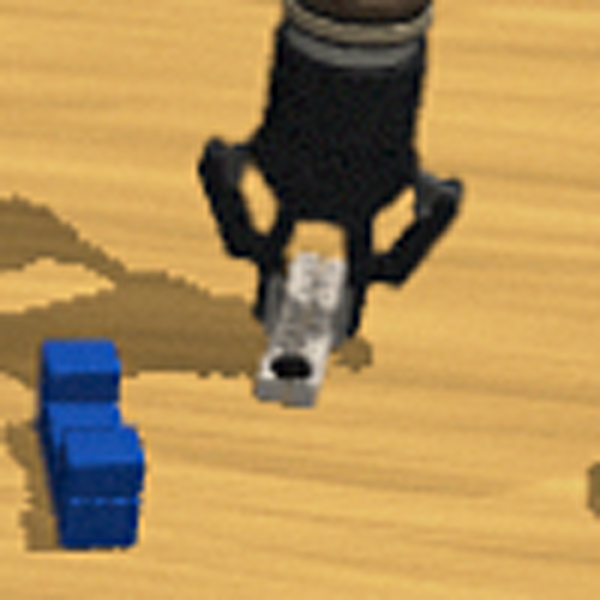

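View pics/r3t.png

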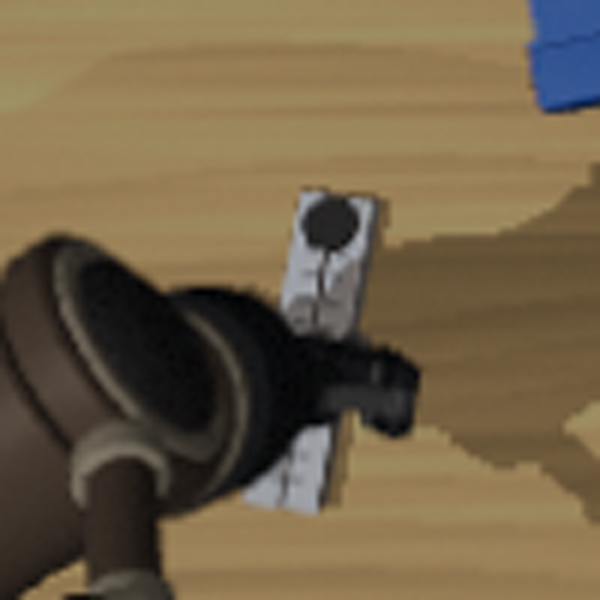

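```bash
python3 - <<'E'
from h import *
u,v=map(int,proj("top",[.4,.305,.02])[0])
f=lambda p:[(p[0]+.5)/6-.5+u-50,(p[1]+.5)/6-.5+v-50]
e=back("top",[f((340,194)),f((285,504))],.014); print('rule ends',e.round(4), np.linalg.norm(e[0]-e[1]), np.degrees(np.arctan2(*(e[0]-e[1])[1::-1])), 'dist to tcp',[np.linalg.norm(q[:2]-[.3811,.3069]) for q in e])
im=snapshot("top")
sub=im[200:300,225:290].astype(int).sum(2)
# dark outline pixels
m=np.zeros((420,560),np.uint8); 
g=im.astype(int); sat=g.max(2)-g.min(2)
m[200:300,225:290]=((sat<25))[200:300,225:290]
m=cv2.morphologyEx(m,cv2.MORPH_OPEN,np.ones((3,3),np.uint8))
n,l,st,_=cv2.connectedComponentsWithStats(m); k=1+np.argmax(st[1:,4]); m=(l==k).astype(np.float32); print(st[k])
print('case',fit({"top":m},lambda p:[place(box(.148,.05,.012),*p)],[.487,.052,.185],[.01,.01,.1]))
s=snapshot("scene"); uv=proj("scene",[.487,.052,.01])[0]; print(uv)
g=s.astype(int); sat=g.max(2)-g.min(2); m=np.zeros((420,560),np.uint8); a,b=int(uv[1]),int(uv[0])
m[a-30:a+30,b-25:b+25]=(sat<25)[a-30:a+30,b-25:b+25]
n,l,st,_=cv2.connectedComponentsWithStats(m); k=1+np.argmax(st[1:,4]); m=(l==k).astype(np.float32); print(st[k])
print('case',fit({"scene":m},lambda p:[place(box(.148,.05,.012),*p)],[.487,.052,.185],[.01,.01,.1]))
E
python3 plan.py p .3809 .3063 .13 81.4
```

```text
rule ends [[0.4437 0.2951 0.014 ]
 [0.3223 0.314  0.014 ]] 0.12278186455736441 -8.819046860830072 dist to tcp [np.float64(0.06367218599893114), np.float64(0.05917713099403446)]
[ 241  217   30   62 1169]
case (array([0.486457  , 0.05271034, 0.19525269]), np.float64(0.07277870178222656))
[295.25474825 197.64959585]
[288 185  17  31 485]
case (array([0.48700021, 0.05241459, 0.17746858]), np.float64(0.10034805536270142))
[0.0, -0.0001, -0.179] 0.0003
```

The rule is shut (28 mm at the pads, bars flush), and the pads are about 2 mm off its middle. The case is at (0.487, 0.0525), yaw 10.7°. Carrying the rule above the case.

```bash
python3 plan.py p .485 .0521 .12 100.7
```

```text
[-0.2345, -0.3933, -0.1623] -0.1069
```

>>> jog_arm:
  series:
    - {"dp":[0,0,-0.08],"twist":[0,0,0],"grip":-0.5}
    - {"dp":[0,0,-0.16],"twist":[0,0,0],"grip":-0.5}
    - {"dp":[-0.06,-0.1,-0.162],"twist":[0,0,-0.03],"grip":-0.5}
    - {"dp":[-0.12,-0.2,-0.162],"twist":[0,0,-0.06],"grip":-0.5}
    - {"dp":[-0.18,-0.3,-0.162],"twist":[0,0,-0.09],"grip":-0.5}
    - {"dp":[-0.2345,-0.393,-0.162],"twist":[0,0,-0.107],"grip":-0.5}
    - {"dp":[-0.2345,-0.393,-0.162],"twist":[0,0,-0.107],"grip":-0.5}
    - {"dp":[-0.2345,-0.393,-0.162],"twist":[0,0,-0.107],"grip":-0.5}
    - {"dp":[-0.2345,-0.393,-0.162],"twist":[0,0,-0.107],"grip":-0.5}
    - {"dp":[-0.2345,-0.393,-0.162],"twist":[0,0,-0.107],"grip":-0.5}
  force: 50

```text
time_s: 20.6
tool_pos: [0.4842, 0.0539, 0.1197]
ee_rot: [[-0.982, -0.188, -0.001], [-0.188, 0.982, 0.0], [0.001, 0.0, -1.0]]
force: [0.3, 1.1, -1.9]
width: 0.328
```

```bash
python3 plan.py c -.2345 -.393 -.162 -.107;  python3 plan.py p .485 .0521 .05 100.7 .485 .0521 .027 100.7; python3 - <<'E'
from h import *
im=snapshot("scene"); crop("s",im,proj("scene",[.485,.052,.07])[0],50,6,"pics/r4.png")
im=snapshot("top"); crop("s",im,proj("top",[.485,.052,.05])[0],50,6,"pics/r4t.png")
E
```

```text
[4.85000e-01 5.23000e-02 1.19800e-01 1.00722e+02]
20.6 [0.4842 0.0539 0.1197] 100.83 F [ 0.3  1.1 -1.9] w 0.328 q [ 0.02  0.23  2.05  0.    0.87 -1.74]
[0.0001, -0.0003, 0.1163] 0.0001
[0.0001, -0.0003, 0.1547] 0.0001
```

View pics/r4.png

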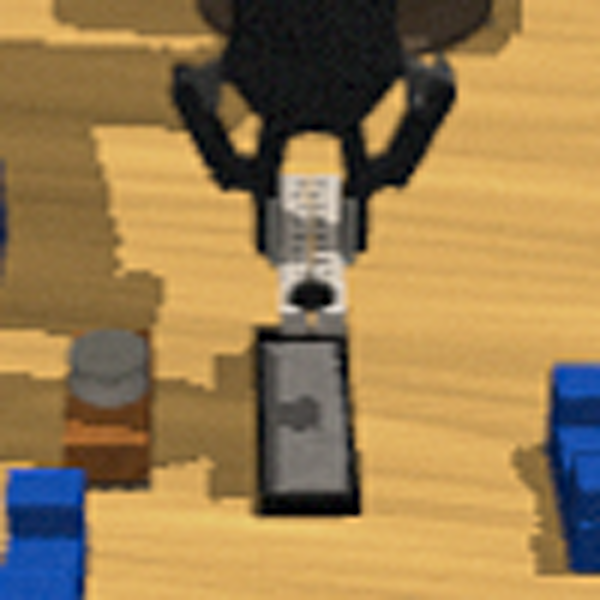

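View pics/r4t.png

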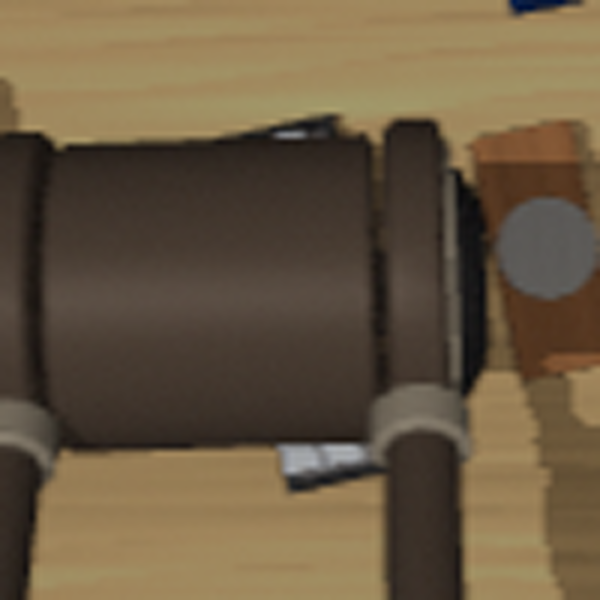

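>>> jog_arm:
  series:
    - {"dp":[0,0,0.05],"twist":[0,0,0],"grip":-0.5}
    - {"dp":[0,0,0.09],"twist":[0,0,0],"grip":-0.5}
    - {"dp":[0,0,0.116],"twist":[0,0,0],"grip":-0.5}
    - {"dp":[0,0,0.125],"twist":[0,0,0],"grip":-0.5}
    - {"dp":[0,0,0.125],"twist":[0,0,0],"grip":-0.5}
    - {"dp":[0,0,0.125],"twist":[0,0,0],"grip":-0.5}
    - {"dp":[0,0,0.125],"twist":[0,0,0],"grip":-0.5}
    - {"dp":[0,0,0.125],"twist":[0,0,0],"grip":-0.5}
    - {"dp":[0,0,0.125],"twist":[0,0,0],"grip":-0.5}
    - {"dp":[0,0,0.125],"twist":[0,0,0],"grip":-0.5}
  force: 50

```text
time_s: 21.95
tool_pos: [0.4851, 0.0527, 0.0451]
ee_rot: [[-0.983, -0.186, 0.0], [-0.186, 0.983, -0.0], [-0.0, -0.0, -1.0]]
force: [0.0, 0.2, -2.6]
width: 0.325
```

```bash
python3 plan.py c 0 0 .125 0;  python3 plan.py p .485 .0521 .027 100.7; python3 - <<'E'
from h import *
im=snapshot("scene")
u,v=map(int,proj("scene",[.485,.052,.02])[0]); a=cv2.resize(im[v-35:v+35,u-35:u+35,::-1],(560,560),interpolation=2); cv2.imwrite("pics/r5.png",a)
# predicted overlay: rule from tcp
t=env.sense(); tp=t['tool_pos']; th=np.arctan2(t['ee_rot'][1,1],t['ee_rot'][0,1])-np.pi/2
b=a.copy()
def d(P,col):
    for p in P: 
        q=((np.array(proj("scene",p))-[u-35,v-35]+.5)*8-.5); cv2.polylines(b,[cv2.convexHull(q.astype(np.int32))],True,col,1)
z=tp[2]-.0235
R=place(box(.124,.03,.014,z),tp[0]+.002*np.cos(th),tp[1]+.002*np.sin(th),th); d([R],(0,255,0))
d([place(box(.148,.05,.012),.487,.0525,.187),place(box(.138,.04,.0001,.012),.487,.0525,.187)],(0,0,255))
cv2.imwrite("pics/r5.png",b)
im=snapshot("top"); crop("s",im,proj("top",[.485,.052,.02])[0],50,6,"pics/r5t.png")
E
```

```text
[4.85000e-01 5.23000e-02 4.48000e-02 1.00722e+02]
21.95 [0.4851 0.0527 0.0451] 100.73 F [ 0.   0.2 -2.6] w 0.325 q [ 0.02  0.36  2.07 -0.    0.71 -1.74]
[0.0001, -0.0003, 0.0297] 0.0001
```

View pics/r5.png

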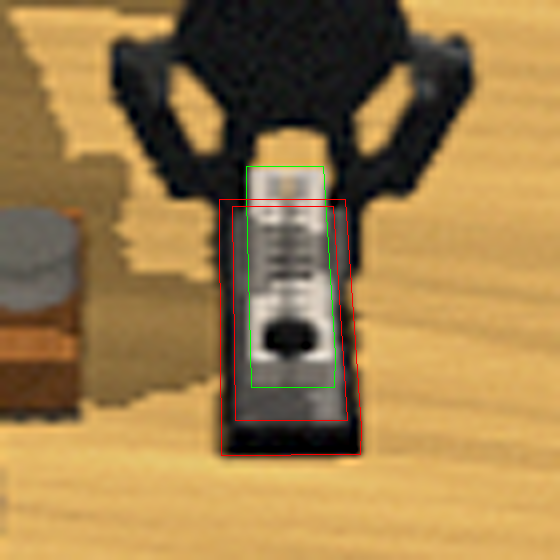

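View pics/r5t.png

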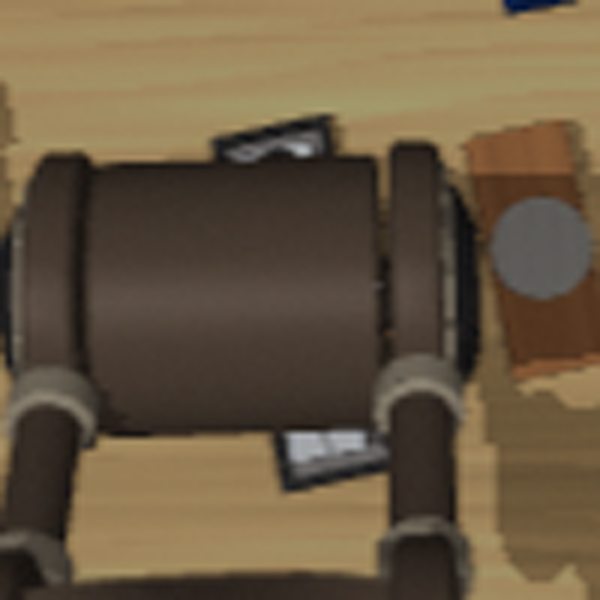

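The overlay agrees with the picture: the rule is centred in the recess with margin all round. Lowering.

>>> jog_arm:
  series:
    - {"dp":[0,0,0.01],"twist":[0,0,0],"grip":-0.5}
    - {"dp":[0,0,0.017],"twist":[0,0,0],"grip":-0.5}
    - {"dp":[0,0,0.023],"twist":[0,0,0],"grip":-0.5}
    - {"dp":[0,0,0.027],"twist":[0,0,0],"grip":-0.5}
    - {"dp":[0,0,0.029],"twist":[0,0,0],"grip":-0.5}
    - {"dp":[0,0,0.0295],"twist":[0,0,0],"grip":-0.5}
    - {"dp":[0,0,0.03],"twist":[0,0,0],"grip":-0.5}
    - {"dp":[0,0,0.03],"twist":[0,0,0],"grip":-0.5}
    - {"dp":[0,0,0.03],"twist":[0,0,0],"grip":-0.5}
    - {"dp":[0,0,0.03],"twist":[0,0,0],"grip":-0.5}
  force: 50

```text
time_s: 23.3
tool_pos: [0.4852, 0.0528, 0.0273]
ee_rot: [[-0.982, -0.186, 0.0], [-0.186, 0.982, -0.0], [-0.0, -0.0, -1.0]]
force: [-1.5, -0.3, 2.9]
width: 0.326
```

```bash
python3 plan.py c 0 0 .03 0; python3 - <<'E'
from h import *
im=snapshot("scene")
u,v=map(int,proj("scene",[.485,.052,.02])[0]); a=cv2.resize(im[v-35:v+35,u-35:u+35,::-1],(560,560),interpolation=2); cv2.imwrite("pics/r6.png",a)
E
```

```text
[4.85000e-01 5.23000e-02 2.68000e-02 1.00722e+02]
23.3 [0.4852 0.0528 0.0273] 100.74 F [-1.5 -0.3  2.9] w 0.326 q [ 0.02  0.4   2.07 -0.    0.67 -1.74]
```

View pics/r6.png

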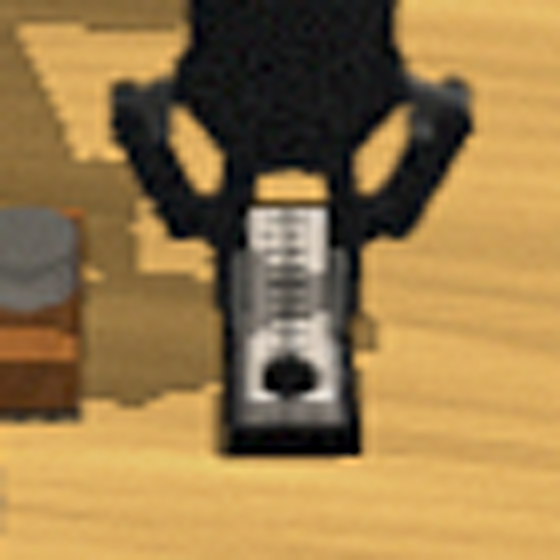

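Seated: the force changed from -2.6 to +2.9 N. Releasing and lifting.

>>> jog_arm:
  series:
    - {"dp":[0,0,0],"twist":[0,0,0],"grip":-0.2}
    - {"dp":[0,0,0],"twist":[0,0,0],"grip":0}
    - {"dp":[0,0,0],"twist":[0,0,0],"grip":0.2}
    - {"dp":[0,0,0],"twist":[0,0,0],"grip":0.2}
    - {"dp":[0,0,-0.05],"twist":[0,0,0],"grip":0.2}
    - {"dp":[0,0,-0.14],"twist":[0,0,0],"grip":0.2}
    - {"dp":[0,0,-0.23],"twist":[0,0,0],"grip":1}
    - {"dp":[0,0,-0.23],"twist":[0,0,0],"grip":1}
    - {"dp":[0,0,-0.23],"twist":[0,0,0],"grip":1}
    - {"dp":[0,0,-0.23],"twist":[0,0,0],"grip":1}
  force: 30

```text
time_s: 24.6
tool_pos: [0.4834, 0.0527, 0.1632]
ee_rot: [[-0.983, -0.186, -0.004], [-0.186, 0.983, -0.0], [0.004, 0.001, -1.0]]
force: [0.1, 0.5, -0.8]
width: 0.997
```

```bash
python3 plan.py c 0 0 -.23 0; python3 plan.py p .553 -.342 .16 65 .553 -.342 .031 65
```

```text
[4.85000e-01 5.23000e-02 1.64800e-01 1.00722e+02]
24.6 [0.4834 0.0527 0.1632] 100.73 F [ 0.1  0.5 -0.8] w 0.997 q [ 0.02  0.16  2.02 -0.    0.96 -1.74]
[0.011, -0.6667, 0.008] 0.1985
[0.011, -0.6667, 0.223] 0.1985
```

>>> jog_arm:
  series:
    - {"dp":[0.011,-0.667,0.008],"twist":[0,0,0.1985],"grip":1}
    - {"dp":[0.011,-0.667,0.008],"twist":[0,0,0.1985],"grip":1}
    - {"dp":[0.011,-0.667,0.008],"twist":[0,0,0.1985],"grip":1}
    - {"dp":[0.011,-0.667,0.008],"twist":[0,0,0.1985],"grip":1}
    - {"dp":[0.011,-0.667,0.008],"twist":[0,0,0.1985],"grip":1}
    - {"dp":[0.011,-0.667,0.008],"twist":[0,0,0.1985],"grip":1}
    - {"dp":[0.011,-0.667,0.008],"twist":[0,0,0.1985],"grip":1}
    - {"dp":[0.011,-0.667,0.008],"twist":[0,0,0.1985],"grip":1}
    - {"dp":[0.011,-0.667,0.008],"twist":[0,0,0.1985],"grip":1}
    - {"dp":[0.011,-0.667,0.008],"twist":[0,0,0.1985],"grip":1}
  force: 30

```text
time_s: 25.85
tool_pos: [0.5527, -0.3399, 0.1595]
ee_rot: [[-0.907, 0.421, -0.002], [0.421, 0.907, 0.001], [0.002, 0.001, -1.0]]
force: [0.5, -0.2, -0.2]
width: 1.0
```

```bash
python3 plan.py c .011 -.667 .008 .1985; python3 plan.py p .553 -.342 .031 65; python3 - <<'E'
from h import *
im=snapshot("top"); s=snapshot("scene")
a=im[190:300,225:335,::-1]; cv2.imwrite("pics/f1.png",cv2.resize(a,None,fx=5,fy=5,interpolation=2))
for n in("top","scene"):
    m=mask_at(n,"rule",[.487,.052,.015])
    if m is None: print("no rule");continue
    def mod(p):
        r=rule(p); 
        for q in r:q[:,2]+=.004
        return r
    r=fit({n:m},mod,[.487,.052,np.pi+.187,.02],[.01,.01,.1,.05]); print("rule",n,r[0].round(4),round(r[1],3))
E
```

```text
[ 0.553  -0.3422  0.16   64.992 ]
25.85 [ 0.5527 -0.3399  0.1595] 65.08 F [ 0.5 -0.2 -0.2] w 1.0 q [-0.62  0.45  1.64  0.    1.05 -1.75]
[0.0001, 0.0002, 0.215] -0.0
rule top [ 0.4856  0.0543  3.3098 -0.0097] 0.103
rule scene [ 4.9060e-01  5.0700e-02  3.3177e+00 -3.3000e-03] 0.117
```

View pics/f1.png

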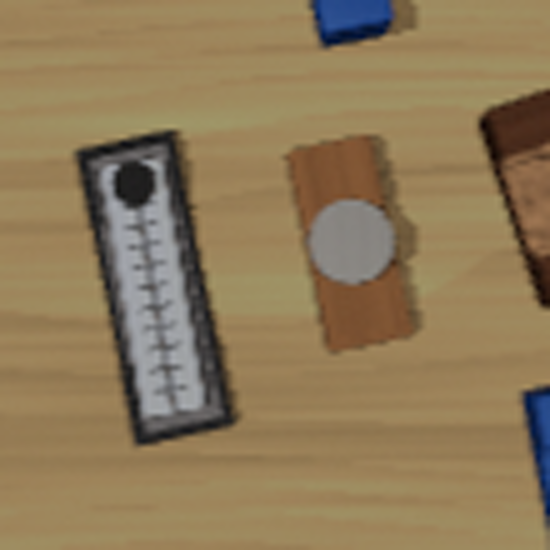

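The rule is shut and flat inside the recess. Next, the jar.

>>> jog_arm:
  series:
    - {"dp":[0,0,0.04],"twist":[0,0,0],"grip":1}
    - {"dp":[0,0,0.1],"twist":[0,0,0],"grip":1}
    - {"dp":[0,0,0.16],"twist":[0,0,0],"grip":1}
    - {"dp":[0,0,0.205],"twist":[0,0,0],"grip":1}
    - {"dp":[0,0,0.215],"twist":[0,0,0],"grip":1}
    - {"dp":[0,0,0.215],"twist":[0,0,0],"grip":0.5}
    - {"dp":[0,0,0.215],"twist":[0,0,0],"grip":-0.3}
    - {"dp":[0,0,0.215],"twist":[0,0,0],"grip":-0.3}
    - {"dp":[0,0,0.215],"twist":[0,0,0],"grip":-0.3}
    - {"dp":[0,0,0.215],"twist":[0,0,0],"grip":-0.3}
  force: 30

```text
time_s: 27.3
tool_pos: [0.5543, -0.3426, 0.0333]
ee_rot: [[-0.906, 0.423, 0.003], [0.423, 0.906, -0.002], [-0.003, -0.0, -1.0]]
force: [-0.7, 1.2, 6.7]
width: 0.449
```

```bash
python3 plan.py c 0 0 .215 0; python3 plan.py p .553 -.342 .19 65 .6075 .0755 .19 100.7; python3 - <<'E'
from h import *
im=snapshot("scene"); crop("s",im,proj("scene",[.553,-.34,.03])[0],45,6,"pics/j1.png")
E
```

```text
[ 5.5300e-01 -3.4220e-01  3.1000e-02  6.4992e+01]
27.3 [ 0.5543 -0.3426  0.0333] 64.99 F [-0.7  1.2  6.7] w 0.449 q [-0.62  0.62  1.68  0.    0.84 -1.75]
[0.0001, 0.0002, -0.265] -0.0
[0.212, 0.6692, -0.265] -0.1984
```

View pics/j1.png

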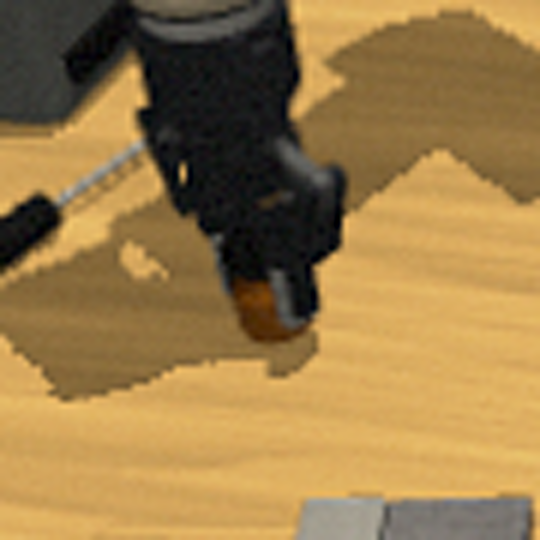

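>>> jog_arm:
  series:
    - {"dp":[0,0,-0.06],"twist":[0,0,0],"grip":-0.3}
    - {"dp":[0,0,-0.15],"twist":[0,0,0],"grip":-0.3}
    - {"dp":[0,0,-0.23],"twist":[0,0,0],"grip":-0.3}
    - {"dp":[0.04,0.13,-0.23],"twist":[0,0,-0.04],"grip":-0.3}
    - {"dp":[0.07,0.23,-0.23],"twist":[0,0,-0.08],"grip":-0.3}
    - {"dp":[0.105,0.33,-0.23],"twist":[0,0,-0.12],"grip":-0.3}
    - {"dp":[0.14,0.43,-0.23],"twist":[0,0,-0.16],"grip":-0.3}
    - {"dp":[0.17,0.53,-0.23],"twist":[0,0,-0.19],"grip":-0.3}
    - {"dp":[0.2,0.62,-0.23],"twist":[0,0,-0.1985],"grip":-0.3}
    - {"dp":[0.212,0.669,-0.23],"twist":[0,0,-0.1985],"grip":-0.3}
  force: 30

```text
time_s: 28.6
tool_pos: [0.607, 0.0785, 0.1692]
ee_rot: [[-0.982, -0.188, -0.0], [-0.188, 0.982, 0.0], [0.0, 0.0, -1.0]]
force: [0.8, 0.4, -0.5]
width: 0.45
```

```bash
python3 plan.py c .212 .669 -.23 -.1985; python3 plan.py p .6075 .0755 .0325 100.7
```

```text
[6.07400e-01 7.54000e-02 1.69000e-01 1.00722e+02]
28.6 [0.607  0.0785 0.1692] 100.82 F [ 0.8  0.4 -0.5] w 0.45 q [ 0.06  0.37  1.73  0.    1.04 -1.7 ]
[-0.0001, 0.0002, 0.2275] 0.0001
```

>>> jog_arm:
  series:
    - {"dp":[0,0,0.06],"twist":[0,0,0],"grip":-0.3}
    - {"dp":[0,0,0.12],"twist":[0,0,0],"grip":-0.3}
    - {"dp":[0,0,0.17],"twist":[0,0,0],"grip":-0.3}
    - {"dp":[0,0,0.2],"twist":[0,0,0],"grip":-0.3}
    - {"dp":[0,0,0.215],"twist":[0,0,0],"grip":-0.3}
    - {"dp":[0,0,0.223],"twist":[0,0,0],"grip":-0.3}
    - {"dp":[0,0,0.227],"twist":[0,0,0],"grip":-0.3}
    - {"dp":[0,0,0.2275],"twist":[0,0,0],"grip":-0.3}
    - {"dp":[0,0,0.2275],"twist":[0,0,0],"grip":-0.3}
    - {"dp":[0,0,0.2275],"twist":[0,0,0],"grip":-0.3}
  force: 30

```text
time_s: 29.85
tool_pos: [0.6079, 0.0759, 0.0334]
ee_rot: [[-0.983, -0.186, 0.001], [-0.186, 0.983, 0.0], [-0.001, -0.0, -1.0]]
force: [-0.1, -0.4, -0.1]
width: 0.451
```

>>> jog_arm:
  series:
    - {"dp":[0,0,0],"twist":[0,0,0],"grip":0}
    - {"dp":[0,0,0],"twist":[0,0,0],"grip":0.2}
    - {"dp":[0,0,0],"twist":[0,0,0],"grip":0.5}
    - {"dp":[0,0,0],"twist":[0,0,0],"grip":0.5}
    - {"dp":[0,0,-0.05],"twist":[0,0,0],"grip":0.5}
    - {"dp":[0,0,-0.13],"twist":[0,0,0],"grip":0.5}
    - {"dp":[0,0,-0.22],"twist":[0,0,0],"grip":0.5}
    - {"dp":[0,0,-0.25],"twist":[0,0,0],"grip":0.5}
    - {"dp":[0.1,0.2,-0.25],"twist":[0,0,0],"grip":0.5}
    - {"dp":[0.2,0.3,-0.25],"twist":[0,0,0],"grip":0.5}

```text
time_s: 31.1
tool_pos: [0.523, 0.1687, 0.1825]
ee_rot: [[-0.983, -0.184, 0.0], [-0.184, 0.983, 0.001], [-0.0, 0.001, -1.0]]
force: [0.6, 0.3, 0.1]
width: 0.755
```

>>> jog_arm:
  series:
    - {"dp":[0.1,0.1,0],"twist":[0,0,0],"grip":0.5}
    - {"dp":[0.2,0.2,0],"twist":[0,0,0],"grip":0.5}
    - {"dp":[0.2,0.3,0],"twist":[0,0,0],"grip":0.5}
    - {"dp":[0.2,0.3,0],"twist":[0,0,0],"grip":0.5}
    - {"dp":[0.2,0.3,0],"twist":[0,0,0],"grip":0.5}
    - {"dp":[0.2,0.3,0],"twist":[0,0,0],"grip":0.5}
    - {"dp":[0.2,0.3,0],"twist":[0,0,0],"grip":0.5}
    - {"dp":[0.2,0.3,0],"twist":[0,0,0],"grip":0.5}
    - {"dp":[0.2,0.3,0],"twist":[0,0,0],"grip":0.5}
    - {"dp":[0.2,0.3,0],"twist":[0,0,0],"grip":0.5}

```text
time_s: 32.35
tool_pos: [0.3725, 0.3222, 0.1828]
ee_rot: [[-0.983, -0.185, 0.0], [-0.185, 0.983, 0.0], [-0.0, 0.0, -1.0]]
force: [0.4, 1.6, -0.6]
width: 0.753
```

```bash
python3 - <<'E'
from h import *
im=snapshot("top"); s=snapshot("scene")
cv2.imwrite("pics/f2.png",cv2.resize(im[100:300,180:380,::-1],None,fx=3,fy=3,interpolation=2))
cv2.imwrite("pics/f2s.png",cv2.resize(s[150:290,200:380,::-1],None,fx=4,fy=4,interpolation=2))
for t in("case","rest","block","tin","jar","rule","glue"):
    for n in("top","scene"): print(t,n,[(np.round(q['at'],3).tolist(),round(q['p'],2)) for q in pinpoint(n,t)[:4]])
P=cyl(.02,.055)
for n in("top","scene"):
    m=mask_at(n,"jar",[.607,.076,.03])
    if m is not None: print(n,fit({n:m},lambda p:[place(P,p[0],p[1],0)],[.607,.076],[.01,.01]))
print(env.sense()['force'].round(1),env.sense()['tool_pos'])
E
```

```text
case top [([0.486, 0.054, 0.001], 0.59)]
case scene [([0.489, 0.056, 0.001], 0.68)]
rest top [([0.534, 0.204, -0.001], 0.98), ([0.652, -0.038, 0.001], 0.97), ([0.392, -0.149, -0.004], 0.91), ([0.524, -0.142, 0.0], 0.63)]
rest scene [([0.388, -0.154, -0.003], 0.88), ([0.528, -0.139, -0.001], 0.84), ([0.533, 0.199, -0.001], 0.76), ([0.658, -0.039, 0.001], 0.6)]
block top [([0.508, -0.043, -0.0], 0.76)]
block scene [([0.508, -0.044, 0.0], 0.52)]
tin top [([0.509, -0.044, 0.032], 0.6)]
tin scene [([0.488, 0.051, 0.002], 0.65), ([0.505, -0.046, 0.027], 0.46)]
jar top [([0.605, 0.072, 0.004], 0.61)]
jar scene [([0.61, 0.076, -0.002], 0.7)]
rule top [([0.49, 0.053, 0.007], 0.97)]
rule scene [([0.492, 0.054, 0.005], 0.49)]
glue top [([0.785, -0.0, 0.0], 0.74)]
glue scene [([0.789, 0.001, 0.001], 0.94)]
top (array([0.60351901, 0.07530504]), np.float64(0.08091467618942261))
scene (array([0.60682052, 0.0748456 ]), np.float64(0.1391192078590393))
[-0.4  0.8 -0.1] [0.37226576 0.32249271 0.18278252]
```

View pics/f2.png

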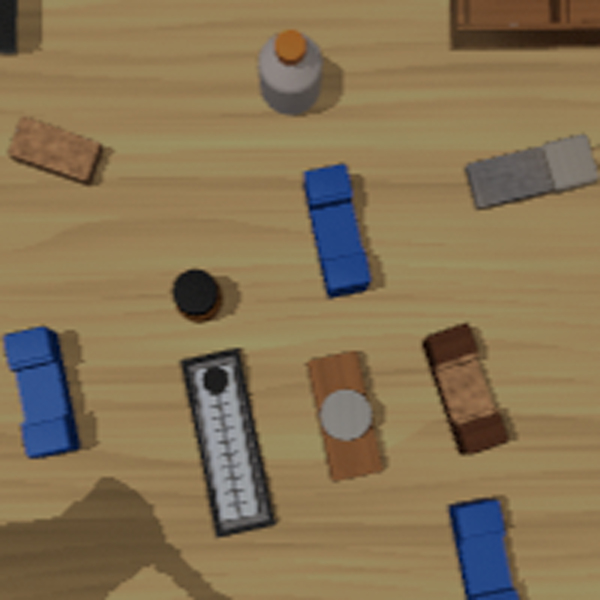

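View pics/f2s.png

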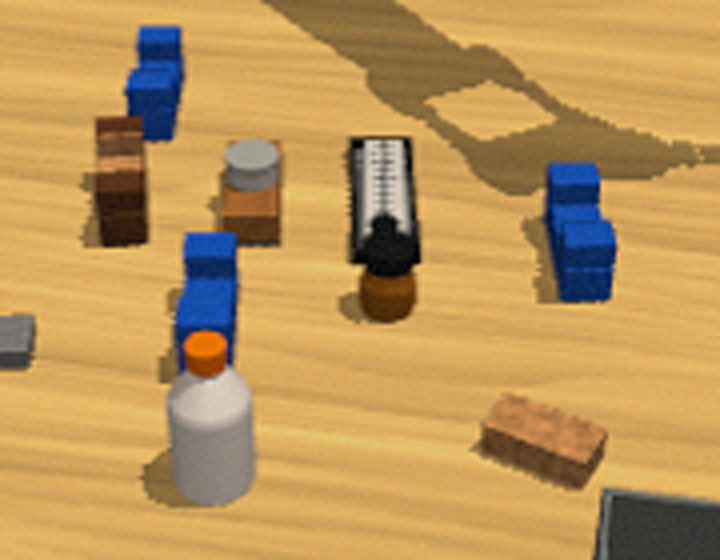

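Everything is in place: block and tin between case and rest, rule in the recess, jar upright behind the case and on its axis, glue untouched. Handing in.

```bash
python3 -c "
from bench import env
print(env.sign_off())"
```

```text
the job is handed in; nothing more can be done
None
```

The kit is set out and handed in, with the arm clear of everything after about 33 s of the 128 s allowed. No verdict is reported, so what follows is my own last camera measurements.

- **Block:** at about (0.508, -0.043), roughly 97 mm from both the case and the rest. Its angle agrees with the case to within about 0.04 rad, and it lies flat.
- **Tin:** flat on the block and centred to within about 4 mm.
- **Rule:** shut (the fit gave an opening of about 0 rad) and flat in the recess, within about 5 mm of the case's centre.
- **Jar:** upright about 0.12 m along the case's axis, so roughly 25 mm clear of its end, and within about 4 mm across.
- **Glue:** readings moved no more than about 5 mm, which is within measurement error. I never touched it.

**What went wrong:** my first squeeze of the rule was too high and the fingers slid onto the bars, only half closing it. I opened, lifted, measured again and gripped lower, and it shut properly.

**Where checks disagreed:**
- The two cameras differ by 2–5 mm on most positions.
- The tin finder once reported a false tin in the case. The pictures show only the rule there.

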